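# Fit the spare rotor into the bare centrifuge drive

### The arm

A 6-joint arm with a two-finger parallel gripper is mounted at the origin on the work surface. World frame = base frame: x ahead of the robot, y to its left, z up, the work surface at z = 0. Lengths are in mm, angles in rad, forces in N, time in s.
With the tool pointing down it reaches from about 350 to 775 mm from the base axis. Payload 7.3 kg.
Tool frame: the origin (TCP) lies at the centre of the arm's flange, where the gripper is bolted on; the fingertips stand 178 mm ahead of it and the grasp point (between the pads) lies 159 mm ahead of it; z points along the fingers, y is the direction in which the jaws open and shut (so a half turn about z gives the same grasp; the last joint's range is limited). The gripper opens to 92 mm and grips with 3 to 60 N. Pads are 19 mm wide; open, the fingers measure 130 mm over their backs; the gripper's body (75 mm by 190 mm) begins 47 mm behind the grasp point.
Start: joints at [1.138, 0.342, 1.524, -0, 1.275, -0.146], TCP at [148.492, 503.565, 404.741] pointing down, gripper open.
Joint ranges: [-2.53, 2.53], [-0.77, 2.02], [0.04, 2.7], [-1, 4.14], [0.28, 2.66], [-3.11, 3.11]. Speed limits (rad/s): [2.57, 2.57, 3.14, 3.14, 3.14, 3.14].

### API

Orientations are given as [roll, pitch, yaw] about the fixed x, y, z axes, in that order (R = Rz(yaw) Ry(pitch) Rx(roll)).
In Python, from plant import status, viewer, ticket gives the robot as it stands.
- The arm moves only by the tool play_rows, never from a script. Its argument "commands" is a list of rows, each an object with "offset": the shift along the tool's x, y, z in m, a list of three; "twist": the turn about the tool's z in degrees. A call has 1 to 5 rows; each row shifts and turns the commanded pose from where the row before left it, along the tool's axes as they then stand; what a row does not reach is not made up. A row lasts 1/10 s, in which the tool goes at most 50 mm and 8.59 degrees, less where a joint would pass 70% of its speed; a pose out of reach is approached as far as the arm can. A call with a gripper value outside its range is refused whole. "jaw" is the closure in counts, from 0 (fully open) to 255 (shut), set as the call begins (left out, the last holds). The fingers move at their own pace and stop on an object; the grip force is fixed at half the most. Time passes only in rows, so rows that do not move let the fingers close. It gives the time, the measured TCP pose, the force and the opening at its end, in the units of the state.
- status.get_obs(): the state, without advancing time (a new reading comes with each control period).
- viewer.capture(name): name is "side" or "top" or "wrist"; returns the picture (420x560x3 uint8, red, green, blue); there is no depth.
- viewer.camera_params(name): a dict with "fov_y" (degrees; the focal length in pixels is half the picture's height over the tangent of half this angle, whatever the lens; pixels are square), "cx", "cy" (the principal point, pixels), "rvec" (rotation vector, rad) and "tvec" (3), from world to camera coordinates, as OpenCV has them; the wrist camera has in their place "T_tool_cam" (4x4, takes a point from camera to tool coordinates, whose origin is the TCP and whose axes are the flange's). Camera axes: x right, y down, z forward; pixel columns grow to the right and rows downward; lengths in mm; the calibration is good to about 2 mm. A picture is of the moment at which its call begins: read the wrist's pose just before it. camera_params takes no time and is no camera call.
- ticket.close_job(): hands the job in, once; it reports no verdict.
The state is a dict: "time": time; "joint_positions": joint angles; "dq": joint speeds; "tau": joint torques, N m; "tool_pos": TCP position; "tcp_rot": TCP orientation; "contact_force": force on the tool from outside, world axes, zero at the start; "moment": the same for the moment, N m; "grip_width": finger opening in mm.
Only numpy, scipy, OpenCV 4.12 (cv2) and the standard library are available. Lean on these libraries where they do the work, as an engineer would, in place of code of your own. Each camera call takes 0.05 s, during which the arm holds its last target.

### The job

One of the two small centrifuges already has its rotor; the other's drive socket is bare. Take the spare rotor by its black grip bar from the stand, push its keyed shaft into the bare socket, turning it until the key slips into the keyway, and push it fully home so that it sits on the hub. Do not let go: finish still gripping the bar and pressing the rotor firmly down, ready for me to close the drive clamp, and leave the other things on the bench where they are.

Things in the scene. Friction and masses are not known exactly. Their poses are not given: they have to be found in the camera images.
- spare_grip (a point): centre of the black grip bar on top of the spare rotor (loose, 0.24 to 0.38 kg, standing in the stand): bar 42 mm long (along x), 20 mm wide (along y), from 18 mm below to 16 mm above this point. The aluminium rotor body below is 92 mm in diameter, its flat top 22 mm below this point. Axes: z up, x along the bar
- spare_seat (a point): centre of the spare rotor's flat underside, 54 mm below the bar's centre, same axes. From here the steel shaft goes down: 16 mm in diameter, 26 mm long, the last 5 mm tapering to 8 mm. Fully home, this underside sits on the hub's top face (hold it down there with a push of about 10 N)
- spare_key (a point): the key of the spare rotor: middle of its lower end, 14 mm below the underside, 9.5 mm from the axis on the rotor's -x side, same axes. Key 6 mm wide, 5 mm proud of the shaft, along the shaft's upper 14 mm; the lower 12 mm of the shaft are plain and enter the bore at any angle. With the key lying on the hub's face the underside is 14 mm above that face
- fitted_grip (a point): centre of the grip bar of the identical rotor already fitted in one of the two centrifuges (either one), 54 mm above that hub's face; clamped, does not move
- centrifuge_1_socket (a point): centrifuge no. 1: point on the vertical drive axis at the top face of the hub, 80 mm above the table; axes are the casing's (they do not turn with the hub). Aluminium hub 40 mm in diameter; bore 18 mm in diameter, 30 mm deep. One keyway, 8.5 mm wide, as deep as the bore, runs from the bore out through the hub's rim. Its angle is not read out: it faces the casing's front (-x) to within 40 degrees either side
- centrifuge_2_socket (a point): centrifuge no. 2: point on the vertical drive axis at the top face of the hub, 80 mm above the table; axes are the casing's (they do not turn with the hub). Aluminium hub 40 mm in diameter; bore 18 mm in diameter, 30 mm deep. One keyway, 8.5 mm wide, as deep as the bore, runs from the bore out through the hub's rim. Its angle is not read out: it faces the casing's front (-x) to within 40 degrees either side
- centrifuge_1: casing of small round centrifuge no. 1, fixed, lid off: white, 160 mm diameter, rim 105 mm high, console at its front. Origin under its centre; -x points out of its front. Bowl 130 mm wide, floor 45 mm above the table. The stopped drive holds the hub at its angle against about 0.4 N m, so a key pressed on its face with 5 to 10 N can be turned without dragging it
- centrifuge_2: casing of small round centrifuge no. 2, fixed, lid off: white, 160 mm diameter, rim 105 mm high, console at its front. Origin under its centre; -x points out of its front. Bowl 130 mm wide, floor 45 mm above the table. The stopped drive holds the hub at its angle against about 0.4 N m, so a key pressed on its face with 5 to 10 N can be turned without dragging it
- stand_top (a point): rotor stand, fixed: round foot 84 mm diameter, grey pillar 48 mm diameter with a plain 30 mm bore. Point at the centre of the pillar's top, 60 mm above the table; the spare rotor's underside rests there with its shaft in the bore
- reagent_bottle: amber glass bottle with a black cap, 50 mm diameter, 105 mm tall; origin under its centre (to be left alone)
- sample_pot: white plastic pot with lid, 52 mm diameter, 60 mm tall; origin under its centre (to be left alone)
- tube_rack: white rack 56 x 110 x 40 mm with small capped tubes, 48 mm tall overall; origin under its centre (to be left alone)
- hex_key: L-shaped dark steel hex key lying flat, 90 x 22 mm, 6 mm thick; origin mid-way along the long arm, on the table (to be left alone)
- slide_box: grey slide box 40 x 90 x 26 mm; origin under its centre (to be left alone)
- petri_dish: glass Petri dish with lid, 90 mm diameter, 16 mm tall; origin under its centre (to be left alone)
- timer: white bench timer 65 x 65 x 16 mm lying flat; origin under its centre (to be left alone)
There are look-alikes about, which are no part of the job. Leave any orange look-alike of the centrifuge_1 alone. What is shaped like the centrifuge_2 but yellow is not meant.

How it is judged (in metres and radians):
On the way:
1. the spare rotor has been lifted out of the stand, its shaft clear of the pillar (z of spare_grip in the frame of stand_top above 0.085 m), for 0.1 s.
At the end, for the whole second after the job is handed in: Spare rotor in the bare drive, key in keyway, sitting on the hub (bar centre 51 to 56.5 mm above the hub face, 4 mm of the axis, tilt < 0.06 rad), at rest, still gripped (grasp point within 22 mm of the bar's centre, over 4 N) and pressed down: over 7 N between rotor and drive (((z of spare_grip in the frame of centrifuge_1_socket between 0.051 and 0.0565 m and horizontal distance between spare_grip and centrifuge_1_socket below 0.004 m and contact force between spare_rotor and centrifuge_1 above 7 N) or (z of spare_grip in the frame of centrifuge_2_socket between 0.051 and 0.0565 m and horizontal distance between spare_grip and centrifuge_2_socket below 0.004 m and contact force between spare_rotor and centrifuge_2 above 7 N)) and angle between spare_grip's own z axis and vertical below 0.06 rad and contact force between the fingers and spare_rotor above 4 N and distance between the grasp point and spare_grip below 0.022 m and linear speed of spare_rotor below 0.02 m/s); the arm keeps its last pose, push and grip.
It fails at once if a thing on the bench that does not belong to the job was pushed or knocked over (distance of any of reagent_bottle, sample_pot, tube_rack, hex_key, slide_box, petri_dish, timer from where it was at the start of the episode above 0.03 m).
It also fails if it takes over 51 s, if anything falls off the work surface, if the arm or the gripper's body presses on something with over 40 N, if the wrist force passes 120 N, or if a joint passes its speed limit or range.

## Working session

There is one attempt and no reset: what is moved stays moved. The work goes in short steps, Python scripts to look and compute and a tool call to move; the robot and the scene stay as the last step left them, time stands still between calls to the robot, and variables do not carry over. Pictures are saved under pics/ and viewed, and the job is handed in when it is done.

Besides the shell and the picture viewer there is one more tool, called by a JSON object that holds its "op" and its "data", one argument or row to a line. play_rows: Moves the arm, as the interface text tells. Its arguments: {"type":"object","properties":{"commands":{"type":"array"},"jaw":{"type":"number"}},"required":["commands"]}

```bash
mkdir -p pics; ls
python3 - <<'E'
from plant import status, viewer, ticket
import cv2
print(status.get_obs())
for n in("side","top","wrist"):
    print(n,viewer.camera_params(n))
    cv2.imwrite(f"pics/{n}0.png",viewer.capture(n)[:,:,::-1])
E
```

```text
pics
{'time': 0.0, 'joint_positions': array([ 1.13801213e+00,  3.42749481e-01,  1.52502139e+00, -1.09221878e-05,
        1.27540546e+00, -1.45991347e-01]), 'dq': array([ 0.0011598 ,  0.00024851,  0.0011064 ,  0.00120754,  0.00167197,
       -0.00120959]), 'tau': array([-8.28740008e-05, -4.31245816e+01, -2.44216669e+01,  7.17364135e-02,
        5.59779222e-02, -1.17519794e-04]), 'tool_pos': array([148.43003653, 503.44205287, 404.02933208]), 'tcp_rot': array([-3.14002431e+00, -2.20049319e-04,  2.85480282e+00]), 'contact_force': array([-1.13855921, -0.29667096,  0.2020592 ]), 'moment': array([-0.00530127, -0.0053065 ,  0.00114619]), 'grip_width': 91.57463530275265}
side {'fov_y': 56.717687018140865, 'cx': 286.88999240515375, 'cy': 211.07923392766156, 'rvec': array([ 0.37857867, -2.70517587,  1.28681191]), 'tvec': array([457.09132911, 176.34016427, 903.14251553])}
top {'fov_y': 53.351659923507704, 'cx': 281.50192157506484, 'cy': 209.55558943621585, 'rvec': array([ 2.17291842, -2.12307934,  0.12706154]), 'tvec': array([ -20.20169833,  497.71266915, 1247.25764077])}
wrist {'fov_y': 69.25285856611019, 'cx': 279.22382270564793, 'cy': 214.15896452125742, 'T_tool_cam': array([[-7.07641478e-05, -9.50669517e-01, -3.10205521e-01,
         8.42004785e+01],
       [ 9.99999830e-01,  1.12515346e-04, -5.72939658e-04,
         1.12267017e-01],
       [ 5.79579149e-04, -3.10205509e-01,  9.50669347e-01,
         2.00744428e+01],
       [ 0.00000000e+00,  0.00000000e+00,  0.00000000e+00,
         1.00000000e+00]])}
```

View pics/top0.png

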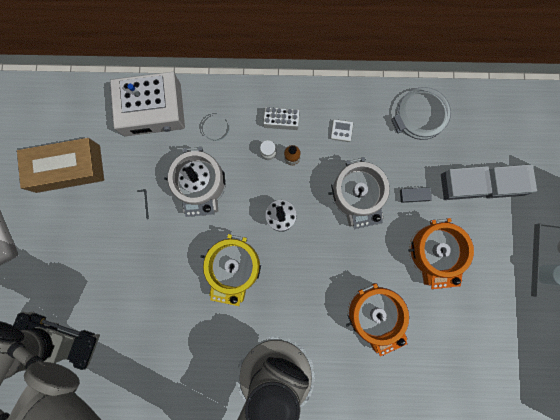

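View pics/side0.png

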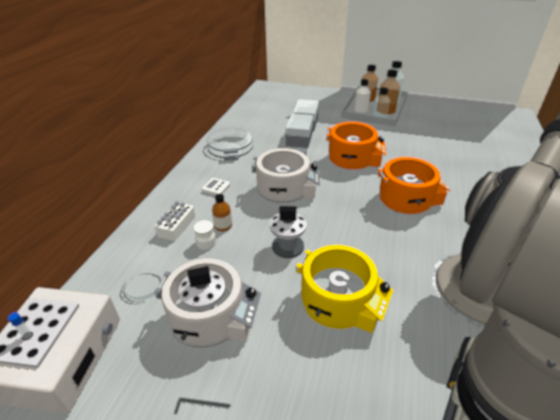

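View pics/wrist0.png

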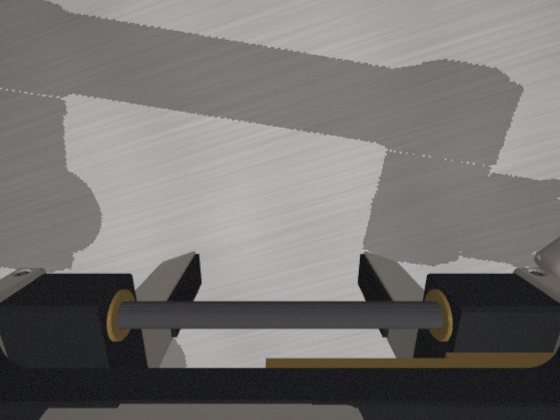

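```bash
cat > h.py <<'E'
import numpy as np, cv2
from scipy.spatial.transform import Rotation as R
from plant import status, viewer
def K(p): 
    f=210/np.tan(np.radians(p['fov_y']/2)); return f
def camray(name,uv,obs=None):
    p=viewer.camera_params(name); f=K(p)
    d=np.array([(uv[0]-p['cx'])/f,(uv[1]-p['cy'])/f,1.])
    if name!='wrist':
        Rm=cv2.Rodrigues(p['rvec'])[0]; return -Rm.T@p['tvec'], Rm.T@d
    T=p['T_tool_cam']; Rt=R.from_euler('xyz',obs['tcp_rot']).as_matrix()
    return obs['tool_pos']+Rt@T[:3,3], Rt@T[:3,:3]@d
def on(name,uv,z,obs=None):
    o,d=camray(name,uv,obs); return o+d*(z-o[2])/d[2]
def proj(name,P,obs=None):
    p=viewer.camera_params(name); f=K(p)
    if name!='wrist': c=cv2.Rodrigues(p['rvec'])[0]@P+p['tvec']
    else:
        T=p['T_tool_cam']; Rt=R.from_euler('xyz',obs['tcp_rot']).as_matrix()
        c=T[:3,:3].T@(Rt.T@(P-obs['tool_pos'])-T[:3,3])
    return p['cx']+f*c[0]/c[2],p['cy']+f*c[1]/c[2]
E
python3 - <<'E'
from h import *
im=cv2.imread("pics/top0.png")
a=cv2.resize(im[185:245,251:311],(480,480),interpolation=cv2.INTER_CUBIC)
b=cv2.resize(im[150:235,320:405],(480,480),interpolation=cv2.INTER_CUBIC)
cv2.imwrite("pics/crop0.png",np.hstack([a,b])[:, :][:480,:960][:,::1] if 0 else cv2.resize(np.hstack([a,b]),(800,400)))
# dark bar component
g=cv2.cvtColor(im,cv2.COLOR_BGR2GRAY)
m=(g[195:235,261:301]<45).astype(np.uint8)
n,l,s,c=cv2.connectedComponentsWithStats(m)
for i in range(1,n): print(s[i],c[i]+[261,195], on('top',c[i]+[261,195],130))
print(on('top',(361,190),80))
E
```

```text
[20  7  4  3  8] [282.5 203. ] [504.041024   -12.39068644 130.        ]
[11  9  4  3  8] [273.5 205. ] [497.75189182  12.94684436 130.        ]
[15 11  9 16 95] [280.21052632 213.55789474] [473.78426023  -6.64012737 130.        ]
[28 12  3  3  7] [290.         207.71428571] [491.04709658 -33.90840864 130.        ]
[ 7 16  3  4 11] [268.90909091 212.63636364] [475.68421132  25.33868171 130.        ]
[30 21  3  3  8] [292.125 216.875] [465.12647624 -40.45031584 130.        ]
[ 9 25  3  3  8] [270.875 221.125] [451.72539374  19.12981795 130.        ]
[25 28  3  3  8] [287.125 224.125] [444.28995492 -26.81495732 130.        ]
[16 30  3  3  8] [278.125 226.125] [438.06652301  -1.64223016 130.        ]
[ 555.44714881 -243.10384012   80.        ]
```

View pics/crop0.png

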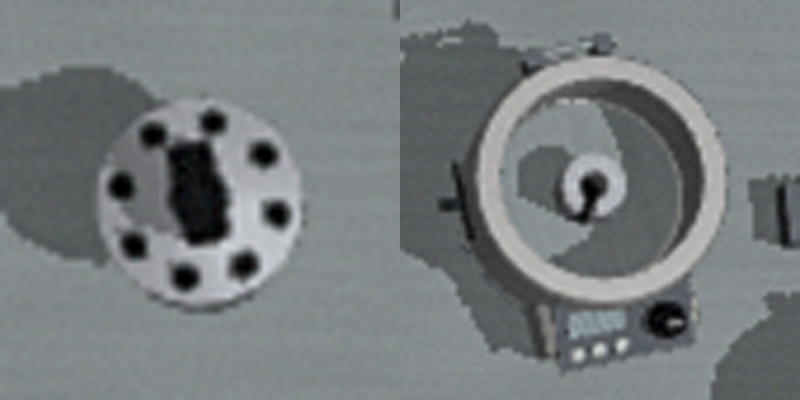

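```bash
cat >> h.py <<'E'
def delta(tx,ty,tz,yaw=None):
    o=status.get_obs(); Rt=R.from_euler('xyz',o['tcp_rot']).as_matrix()
    d=Rt.T@(np.array([tx,ty,tz])-o['tool_pos'])
    tw=None
    if yaw is not None: tw=-(np.degrees(yaw-o['tcp_rot'][2])+180)%360-180 if 0 else ((-(np.degrees(yaw-o['tcp_rot'][2]))+180)%360-180)
    print('offset mm',d.round(1),'twist',tw,'t',o['time'],'pos',o['tool_pos'].round(1),'rot',o['tcp_rot'].round(4),'F',o['contact_force'].round(1),'M',o['moment'].round(2),'w',round(o['grip_width'],1),'q',o['joint_positions'].round(2))
E
python3 - <<'E'
from h import *
im=cv2.imread("pics/top0.png")
g=cv2.cvtColor(im,cv2.COLOR_BGR2GRAY)
m=(g[195:235,261:301]<45).astype(np.uint8)
n,l,s,c=cv2.connectedComponentsWithStats(m)
i=1+np.argmax(s[1:,4]); ys,xs=np.where(l==i)
r=cv2.minAreaRect(np.c_[xs+261,ys+195].astype(np.float32)); print(r)
w=np.array([on('top',p,130)[:2] for p in cv2.boxPoints(r)]);print(w)
for k in range(2):
    e=w[k+1]-w[k]; print(np.hypot(*e),np.degrees(np.arctan2(e[1],e[0])))
for n_ in('side','top'):
    print(n_,camray(n_,(0,0))[0])
delta(474,-7,404,np.radians(170))
E
```

```text
((280.26470947265625, 213.55885314941406), (14.309601783752441, 7.518604278564453), 75.96376037597656)
[[490.61538171   8.84593822]
 [496.28427084 -11.65805311]
 [457.02290354 -22.36868845]
 [451.3941428   -1.95162165]]
21.27322177315523 -74.54508402237508
40.69610143504196 -164.74082042447688
side [274.95652563 692.33581311 707.64734929]
top [ 331.71117247  -26.37270695 1301.17247531]
offset mm [-456.7 -397.5    0.6] twist -6.434096672307959 t 0.15 pos [148.5 503.5 404.2] rot [-3.1405e+00 -2.0000e-04  2.8548e+00] F [ 0.4 -0.2 -0.2] M [ 0.06 -0.01  0.01] w 91.9 q [ 1.14  0.34  1.52  0.    1.28 -0.15]
```

{"op": "play_rows", "data": {
  "commands": [
    {"offset": [-0.035, -0.0305, 0], "twist": 0},
    {"offset": [-0.035, -0.0305, 0], "twist": 0},
    {"offset": [-0.035, -0.0305, 0], "twist": 0},
    {"offset": [-0.035, -0.0305, 0], "twist": 0},
    {"offset": [-0.035, -0.0305, 0], "twist": 0}
  ]
}}

```text
time: 0.65
tool_pos: [273.6, 306.2, 404.6]
tcp_rot: [3.142, 0.0, 2.855]
contact_force: [0.3, 0.1, 0.2]
grip_width: 91.8
```

{"op": "play_rows", "data": {
  "commands": [
    {"offset": [-0.035, -0.0305, 0], "twist": 0},
    {"offset": [-0.035, -0.0305, 0], "twist": 0},
    {"offset": [-0.035, -0.0305, 0], "twist": 0},
    {"offset": [-0.035, -0.0305, 0], "twist": 0},
    {"offset": [-0.035, -0.0305, 0], "twist": 0}
  ]
}}

```text
time: 1.15
tool_pos: [398.5, 110.2, 404.8]
tcp_rot: [3.141, 0.0, 2.855]
contact_force: [0.0, 0.9, -0.1]
grip_width: 92.2
```

{"op": "play_rows", "data": {
  "commands": [
    {"offset": [-0.035, -0.0305, 0], "twist": 0},
    {"offset": [-0.035, -0.0305, 0], "twist": 0},
    {"offset": [-0.035, -0.0305, 0], "twist": -8},
    {"offset": [0, 0, 0], "twist": -8},
    {"offset": [0, 0, 0], "twist": -8}
  ]
}}

```text
time: 1.65
tool_pos: [473.3, -7.0, 404.1]
tcp_rot: [3.141, -0.001, -3.007]
contact_force: [0.3, 0.7, 0.1]
grip_width: 91.1
```

Run:
```python
from h import *
o=status.get_obs(); im=viewer.capture('wrist'); cv2.imwrite('pics/w1.png',im[:,:,::-1])
import pickle; pickle.dump(o,open('o1.pkl','wb'))
delta(474,-7,400,np.radians(195))
```

```text
offset mm [-0.9 -0.8  4.2] twist -6.807891451760838 t 1.7 pos [473.   -6.3 404.2] rot [ 3.1412e+00 -1.1000e-03 -2.9986e+00] F [-0.2  0.8 -0.4] M [ 0.02 -0.05  0.01] w 91.6 q [-0.18  0.25  1.66  0.    1.23 -1.89]
```

View pics/w1.png

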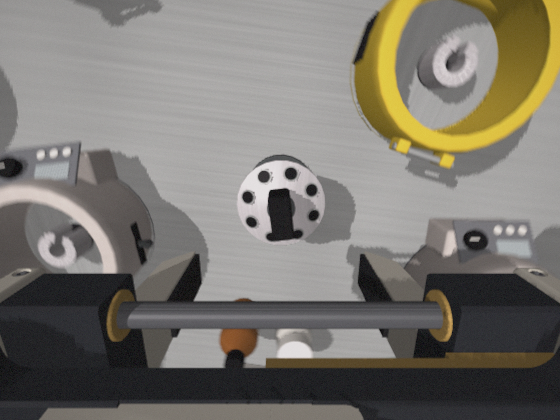

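Run:
```python
from h import *
import pickle; o=pickle.load(open('o1.pkl','rb'))
im=cv2.imread("pics/w1.png")
c=im[150:260,225:335]; cv2.imwrite('pics/c1.png',cv2.resize(np.clip(c.astype(float)*2.0,0,255).astype(np.uint8),(660,600),interpolation=cv2.INTER_CUBIC))
for P in ([474,-7,130],[474,-7,92]): print(proj('wrist',np.array(P,float),o))
```

```text
(np.float64(279.1549283755742), np.float64(216.7940416322651))
(np.float64(279.1542432706561), np.float64(204.7397993020844))
```

View pics/c1.png

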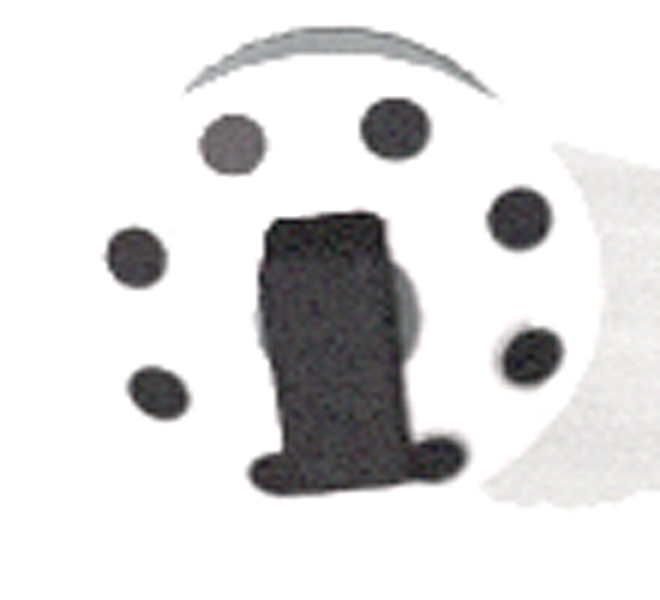

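Run:
```python
from h import *
import pickle; o=pickle.load(open('o1.pkl','rb'))
f=lambda x,y:on('wrist',(225+x/6,150+y/5.4545),130,o)[:2]
print(f(338,372))
for a,b in (((263,262),(287,470)),((388,262),(408,470))):
    e=f(*a)-f(*b); print(e,np.degrees(np.arctan2(e[1],e[0])))
pts=[(233,145),(396,128),(520,219),(532,356),(438,458),(270,474),(158,392),(136,258)]
g=lambda x,y:on('wrist',(225+x/6,150+y/5.4545),92,o)[:2]
P=np.array([g(*p) for p in pts]); c=P.mean(0); print(c); 
d=P-c; print(np.hypot(*d.T),np.degrees(np.arctan2(d[:,1],d[:,0]))%360)
delta(553,-243,380,np.radians(-172))
```

```text
[475.03844947  -4.91971366]
[-34.7040071   -7.96009232] -167.08146932572555
[-34.68434384  -8.10955336] -166.84006874750585
[475.33654864  -5.06502963]
[34.32739796 34.48946866 34.49713553 34.48944452 34.66634966 34.91394112
 34.32872184 34.2495982 ] [216.6624092  171.33890192 126.36512721  81.73835806  38.43127271
 348.98704894 306.57850233 262.02237576]
offset mm [ -45.5 -245.7   24. ] twist 0.19210854823921863 t 1.7 pos [473.   -6.3 404.2] rot [ 3.1412e+00 -1.1000e-03 -2.9986e+00] F [-0.2  0.8 -0.4] M [ 0.02 -0.05  0.01] w 91.6 q [-0.18  0.25  1.66  0.    1.23 -1.89]
```

{"op": "play_rows", "data": {
  "commands": [
    {"offset": [-0.008, -0.049, 0], "twist": 0},
    {"offset": [-0.008, -0.049, 0], "twist": 0},
    {"offset": [-0.009, -0.048, 0.01], "twist": 0},
    {"offset": [-0.009, -0.048, 0.01], "twist": 0},
    {"offset": [-0.009, -0.048, 0.01], "twist": 0}
  ]
}}

```text
time: 2.2
tool_pos: [547.6, -241.3, 374.2]
tcp_rot: [3.141, 0.0, -3.012]
contact_force: [0.8, 1.2, 0.7]
grip_width: 91.8
```

{"op": "play_rows", "data": {
  "commands": [
    {"offset": [-0.002, -0.003, 0.03], "twist": 0},
    {"offset": [0, 0, 0], "twist": 0}
  ]
}}

```text
time: 2.4
tool_pos: [548.8, -243.1, 340.2]
tcp_rot: [3.136, -0.007, -3.014]
contact_force: [-1.6, 1.3, -0.4]
grip_width: 91.9
```

Run:
```python
from h import *
o=status.get_obs(); im=viewer.capture('wrist')[:,:,::-1]; cv2.imwrite('pics/w2.png',im)
import pickle; pickle.dump(o,open('o2.pkl','wb'))
u,v=proj('wrist',np.array([554.,-243,80]),o); print(u,v)
delta(475.2,-5,340,np.radians(193.3))
u,v=int(u),int(v)
cv2.imwrite('pics/c2.png',cv2.resize(im[v-50:v+50,u-50:u+50],(600,600),interpolation=cv2.INTER_CUBIC))
```

```text
277.12505588922954 228.54189401492624
offset mm [ 42.6 244.8   3.7] twist -5.871919071777711 t 2.45 pos [ 549.1 -242.2  342.6] rot [ 3.1378 -0.0043 -3.0119] F [-0.6  1.5  1. ] M [0.02 0.04 0.  ] w 92.1 q [-0.54  0.53  1.4   0.    1.22 -2.24]
```

View pics/c2.png

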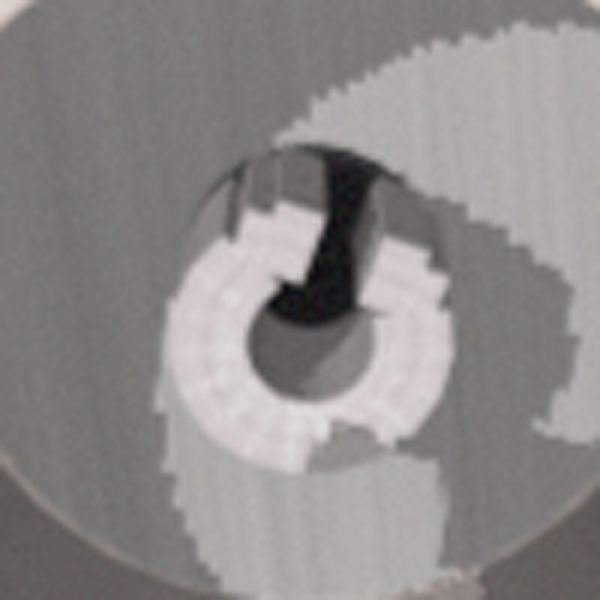

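View pics/w2.png

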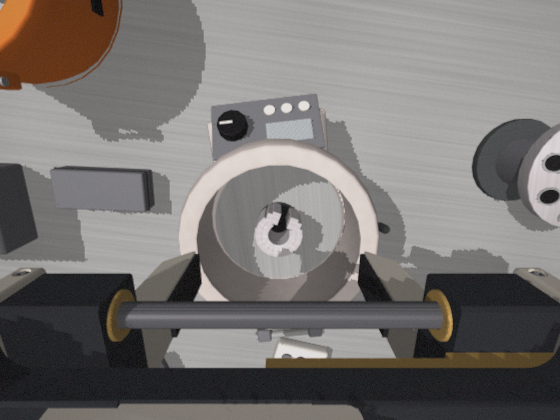

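Run:
```python
from h import *
import pickle; o=pickle.load(open('o2.pkl','rb'))
f=lambda x,y:on('wrist',(277-50+x/6,228-50+y/6),80,o)[:2]
print('L,R,B',f(165,340),f(453,340),f(310,472),'bore',f(248,340),f(375,340),f(312,403))
c=f(310,337);print(c)
for p in ((357,222),(330,295)):
    e=f(*p)-c; print(e,np.hypot(*e),np.degrees(np.arctan2(e[1],e[0]))%360)
for a,b in (((302,285),(325,210)),((358,305),(390,235))):
    e=f(*b)-f(*a); print(np.degrees(np.arctan2(e[1],e[0]))%360)
# top view cross-check
print(on('top',(320+(593-400)*85/400,150+185*85/400),80))
```

```text
L,R,B [ 561.90423578 -261.35322553] [ 556.79557293 -220.92391977] [ 579.68566134 -238.40430169] bore [ 560.4328731 -249.7090491] [ 558.1800605  -231.88057768] [ 568.89005704 -239.49638209]
[ 558.88188498 -241.06485086]
[-17.76600391   4.29501506] 18.277802095418487 166.40924293130533
[-6.62172248  1.98357031] 6.9124351578990995 163.32414817283293
171.10832227655447
164.44895721604152
[ 557.51339158 -243.14243163   80.        ]
```

{"op": "play_rows", "data": {
  "commands": [
    {"offset": [0.0085, 0.049, 0], "twist": 0},
    {"offset": [0.0085, 0.049, 0], "twist": 0},
    {"offset": [0.0085, 0.049, 0], "twist": 0},
    {"offset": [0.0085, 0.049, 0], "twist": 0},
    {"offset": [0.0085, 0.049, 0], "twist": 0}
  ]
}}

```text
time: 2.95
tool_pos: [473.8, -2.3, 346.6]
tcp_rot: [-3.141, 0.003, -3.009]
contact_force: [0.8, 0.4, 1.7]
grip_width: 91.9
```

{"op": "play_rows", "data": {
  "commands": [
    {"offset": [0, 0, 0], "twist": -6},
    {"offset": [0, 0, 0], "twist": 0}
  ]
}}

```text
time: 3.15
tool_pos: [474.5, -2.8, 346.7]
tcp_rot: [-3.14, 0.003, -2.9]
contact_force: [0.5, 0.6, -0.9]
grip_width: 91.6
```

Run:
```python
from h import *
o=status.get_obs(); im=viewer.capture('wrist')[:,:,::-1]; cv2.imwrite('pics/w3.png',im)
delta(475.2,-5,275,np.radians(193.3))
u,v=proj('wrist',np.array([475.2,-5,130]),o); print(u,v)
u,v=int(u),int(v)
c=im[v-60:v+60,u-60:u+60]; cv2.imwrite('pics/c3.png',cv2.resize(np.clip(c.astype(float)*2.0,0,255).astype(np.uint8),(600,600),interpolation=cv2.INTER_CUBIC))
```

```text
offset mm [ 0.2 -1.1 71.4] twist 0.2740148014157171 t 3.2 pos [475.   -3.8 346.4] rot [-3.1405e+00  2.6000e-03 -2.9047e+00] F [1.1 0.8 0.3] M [ 0.04 -0.03 -0.01] w 91.7 q [-0.17  0.31  1.75 -0.    1.08 -1.98]
276.5457094465866 240.79315417123516
```

View pics/c3.png

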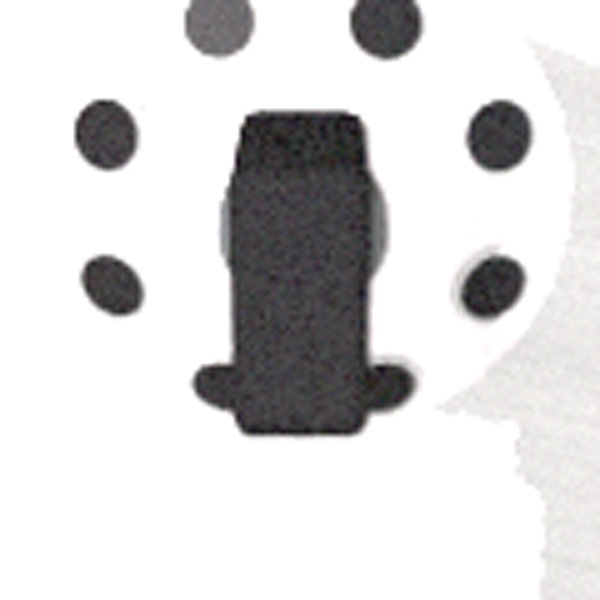

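{"op": "play_rows", "data": {
  "commands": [
    {"offset": [0, -0.001, 0.03], "twist": 0},
    {"offset": [0, 0, 0.025], "twist": 0},
    {"offset": [0, 0, 0.016], "twist": 0},
    {"offset": [0, 0, 0], "twist": 0}
  ]
}}

```text
time: 3.6
tool_pos: [475.1, -6.7, 272.4]
tcp_rot: [3.14, -0.003, -2.909]
contact_force: [0.5, -1.2, 0.7]
grip_width: 92.1
```

{"op": "play_rows", "data": {
  "commands": [
    {"offset": [0, 0, 0], "twist": 0},
    {"offset": [0, 0, 0], "twist": 0},
    {"offset": [0, 0, 0], "twist": 0},
    {"offset": [0, 0, 0], "twist": 0},
    {"offset": [0, 0, 0], "twist": 0}
  ],
  "jaw": 255
}}

```text
time: 4.1
tool_pos: [475.5, -6.1, 274.1]
tcp_rot: [-3.141, 0.001, -2.905]
contact_force: [-0.7, 0.2, 1.0]
grip_width: 56.3
```

{"op": "play_rows", "data": {
  "commands": [
    {"offset": [0, 0, 0], "twist": 0},
    {"offset": [0, 0, 0], "twist": 0},
    {"offset": [0, 0, 0], "twist": 0},
    {"offset": [0, 0, 0], "twist": 0}
  ]
}}

```text
time: 4.5
tool_pos: [475.4, -6.0, 273.7]
tcp_rot: [3.141, -0.0, -2.905]
contact_force: [-0.8, 1.2, 0.1]
grip_width: 25.4
```

{"op": "play_rows", "data": {
  "commands": [
    {"offset": [0, 0, 0], "twist": 0},
    {"offset": [0, 0, 0], "twist": 0},
    {"offset": [0, 0, 0], "twist": 0}
  ]
}}

```text
time: 4.8
tool_pos: [475.4, -6.0, 273.7]
tcp_rot: [3.141, -0.0, -2.905]
contact_force: [-0.2, 0.9, 0.5]
grip_width: 25.0
```

{"op": "play_rows", "data": {
  "commands": [
    {"offset": [0, 0, -0.02], "twist": 0},
    {"offset": [0, 0, -0.03], "twist": 0},
    {"offset": [0, 0, -0.04], "twist": 0},
    {"offset": [0, 0, -0.03], "twist": 0},
    {"offset": [0, 0, 0], "twist": 0}
  ]
}}

```text
time: 5.3
tool_pos: [476.1, -6.3, 397.3]
tcp_rot: [-3.138, 0.007, -2.905]
contact_force: [1.4, -0.3, -3.6]
grip_width: 25.1
```

Run:
```python
from h import *
delta(475.2,-5,275,np.radians(193.3))
o=status.get_obs()
for n in ('side','top'):
    im=viewer.capture(n)[:,:,::-1]; cv2.imwrite(f'pics/{n}4.png',im)
t=o['tool_pos']; g=t-[0,0,159]; print(g)
u,v=proj('side',g-[0,0,60.]); print(u,v); u,v=int(u),int(v)
im=cv2.imread('pics/side4.png'); cv2.imwrite('pics/c4.png',cv2.resize(im[v-40:v+40,u-40:u+40],(600,600),interpolation=cv2.INTER_CUBIC))
```

```text
offset mm [  1.5   1.8 122.3] twist 0.27470392999566684 t 5.3 pos [476.1  -6.3 397.3] rot [-3.1383  0.007  -2.9047] F [ 1.4 -0.3 -3.6] M [ 0.06 -0.03  0.03] w 25.1 q [-0.17  0.26  1.67 -0.    1.21 -1.98]
[476.11257809  -6.25485326 238.27901509]
287.18725027901667 190.43351346109958
```

View pics/c4.png

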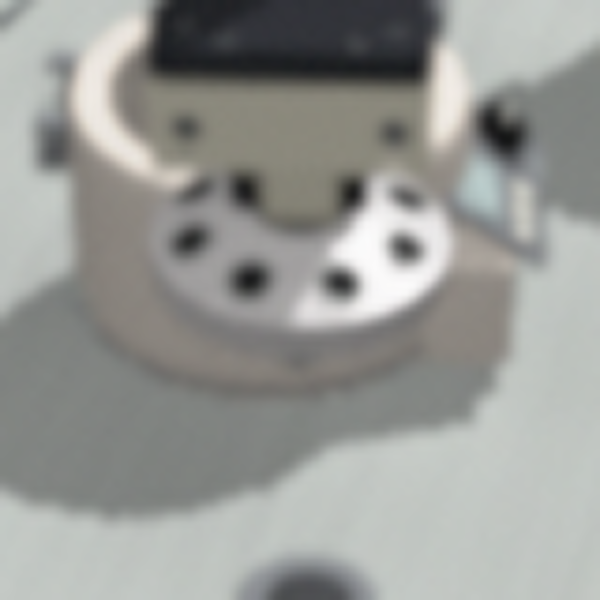

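View pics/side4.png

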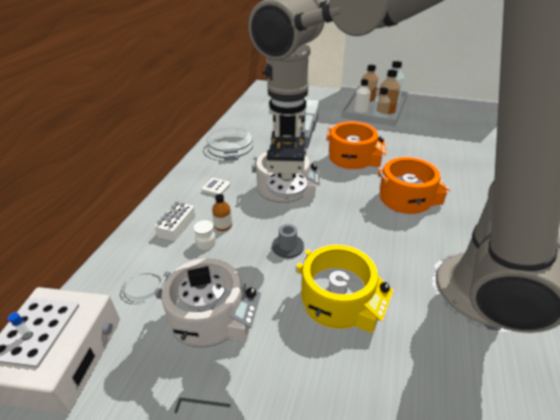

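{"op": "play_rows", "data": {
  "commands": [
    {"offset": [0, 0.01, -0.048], "twist": 0},
    {"offset": [0, 0.01, -0.048], "twist": 0},
    {"offset": [0, 0.01, -0.048], "twist": 0},
    {"offset": [0, 0.01, -0.048], "twist": 0},
    {"offset": [0, 0.01, -0.048], "twist": 0}
  ]
}}

```text
time: 5.9
tool_pos: [464.0, 42.8, 633.2]
tcp_rot: [3.14, -0.004, -2.905]
contact_force: [1.6, -0.3, -3.4]
grip_width: 24.9
```

{"op": "play_rows", "data": {
  "commands": [
    {"offset": [0, 0.01, -0.048], "twist": 0},
    {"offset": [0, 0.01, -0.048], "twist": 0},
    {"offset": [0, 0.01, -0.048], "twist": 0},
    {"offset": [0, 0.01, -0.03], "twist": 0}
  ]
}}

```text
time: 6.3
tool_pos: [454.4, 81.7, 808.5]
tcp_rot: [-3.142, 0.0, -2.905]
contact_force: [1.5, 0.9, -2.1]
grip_width: 25.3
```

```bash
cat > s.py <<'E'
from h import *
import sys
k=sys.argv[1]
delta(475.2,-5,275,np.radians(193.3))
o=status.get_obs()
im=viewer.capture('side')[:,:,::-1]; cv2.imwrite(f'pics/side{k}.png',im)
t=o['tool_pos']; g=t-[0,0,159]; print(g)
u,v=proj('side',g-[0,0,60.]); print(u,v); u,v=int(u),int(v)
cv2.imwrite(f'pics/c{k}.png',cv2.resize(im[max(0,v-40):v+40,u-40:u+40],(600,600),interpolation=cv2.INTER_CUBIC))
E
python3 s.py 5
```

```text
offset mm [ 2.000e-01 -8.910e+01  5.335e+02] twist 0.2550782025440981 t 6.3 pos [454.4  81.7 808.5] rot [-3.1416e+00  1.0000e-04 -2.9050e+00] F [ 1.5  0.9 -2.1] M [ 0.02 -0.03 -0.01] w 25.3 q [ 0.01  0.33  0.42 -0.    2.39 -1.8 ]
[454.43922986  81.66036661 649.54246459]
284.2742442130755 -0.917248808644672
```

View pics/c5.png

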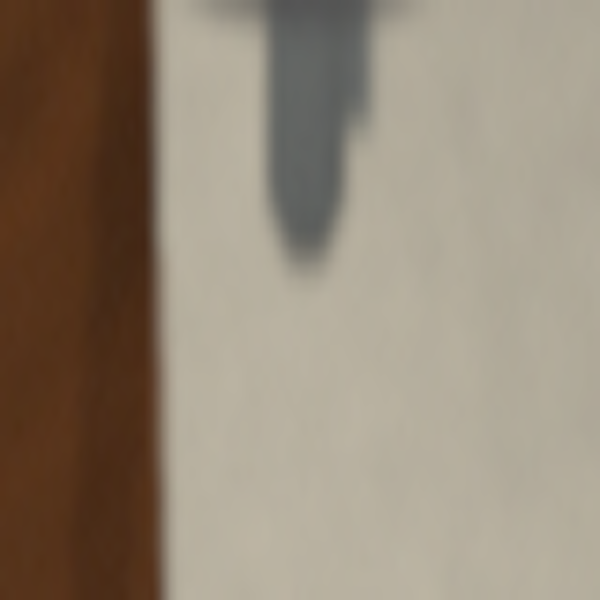

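Run:
```python
from h import *
delta(559.5,-241,365,np.radians(166))
```

```text
offset mm [ -23.9 -338.9  447.7] twist 27.624832548626614 t 6.35 pos [453.   82.5 812.1] rot [-3.1404  0.0077 -2.9038] F [-1.5  0.7 -0.2] M [0.05 0.18 0.  ] w 25.0 q [ 0.01  0.33  0.41  0.    2.4  -1.79]
```

{"op": "play_rows", "data": {
  "commands": [
    {"offset": [-0.002, -0.028, 0.037], "twist": 0},
    {"offset": [-0.002, -0.028, 0.037], "twist": 0},
    {"offset": [-0.002, -0.028, 0.037], "twist": 0},
    {"offset": [-0.002, -0.028, 0.037], "twist": 0},
    {"offset": [-0.002, -0.028, 0.037], "twist": 0}
  ]
}}

```text
time: 6.85
tool_pos: [497.3, -53.7, 617.7]
tcp_rot: [3.139, -0.004, -2.905]
contact_force: [1.3, -0.7, -2.3]
grip_width: 25.4
```

{"op": "play_rows", "data": {
  "commands": [
    {"offset": [-0.002, -0.028, 0.037], "twist": 0},
    {"offset": [-0.002, -0.028, 0.037], "twist": 0},
    {"offset": [-0.002, -0.028, 0.037], "twist": 0},
    {"offset": [-0.002, -0.028, 0.037], "twist": 0},
    {"offset": [-0.002, -0.028, 0.037], "twist": 0}
  ]
}}

```text
time: 7.35
tool_pos: [538.8, -187.1, 432.6]
tcp_rot: [3.138, -0.004, -2.905]
contact_force: [0.8, -0.2, -2.8]
grip_width: 25.4
```

{"op": "play_rows", "data": {
  "commands": [
    {"offset": [-0.002, -0.028, 0.033], "twist": 0},
    {"offset": [-0.002, -0.028, 0.03], "twist": 7},
    {"offset": [0, 0, 0], "twist": 7},
    {"offset": [0, 0, 0], "twist": 7},
    {"offset": [0, 0, 0], "twist": 6.6}
  ]
}}

```text
time: 7.85
tool_pos: [555.6, -239.8, 370.3]
tcp_rot: [3.14, -0.006, 2.891]
contact_force: [0.8, -0.3, -2.7]
grip_width: 25.1
```

{"op": "play_rows", "data": {
  "commands": [
    {"offset": [0, 0, 0], "twist": 0},
    {"offset": [0, 0, 0], "twist": 0}
  ]
}}

```text
time: 8.05
tool_pos: [556.0, -239.5, 372.4]
tcp_rot: [3.141, -0.004, 2.9]
contact_force: [-0.4, 1.0, -3.3]
grip_width: 25.0
```

Run:
```python
from h import *
delta(559.5,-241,365,np.radians(166))
for n in('side','top','wrist'):
    cv2.imwrite(f'pics/{n}6.png',viewer.capture(n)[:,:,::-1])
delta(559.5,-241,365,np.radians(166))
```

```text
offset mm [-3.8 -0.7  7.4] twist 0.14141856989789403 t 8.05 pos [ 556.  -239.5  372.4] rot [ 3.1406 -0.0035  2.8997] F [-0.4  1.  -3.3] M [ 0.02  0.   -0.07] w 25.0 q [-0.53  0.52  1.34 -0.    1.29 -1.86]
offset mm [-3.5 -0.7  8.8] twist 0.07533232045960858 t 8.2 pos [ 556.3 -239.5  373.8] rot [ 3.1412e+00 -1.1000e-03  2.8986e+00] F [-0.6 -0.5 -3.2] M [ 0.02  0.04 -0.02] w 25.2 q [-0.53  0.51  1.34  0.    1.29 -1.86]
```

View pics/wrist6.png

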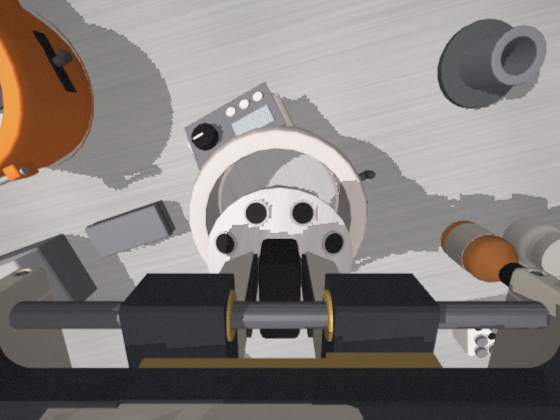

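Run:
```python
from h import *
import pickle; o=pickle.load(open('o2.pkl','rb'))
for f,ob in (('w2',o),('wrist6',status.get_obs())):
    im=cv2.imread(f'pics/{f}.png'); hsv=cv2.cvtColor(im,cv2.COLOR_BGR2HSV)
    # rim: bright, slightly warm
    b,g,r=[im[:,:,i].astype(int) for i in range(3)]
    m=((r-b>6)&(r>160)).astype(np.uint8); m=cv2.morphologyEx(m,cv2.MORPH_OPEN,np.ones((3,3)))
    n,l,s,c=cv2.connectedComponentsWithStats(m); 
    cand=[i for i in range(1,n) if s[i,4]>1500 and s[i,0]>150 and s[i,1]>100]; print([ (s[i],c[i]) for i in cand])
    pts=[]
    C=np.array([559.,-241])
    for i in cand:
        cs=cv2.findContours((l==i).astype(np.uint8),cv2.RETR_EXTERNAL,cv2.CHAIN_APPROX_NONE)[0]
        for p in cs[0][:,0]:
            w=on('wrist',p,105,ob)[:2]
            if abs(np.hypot(*(w-C))-80)<5 and p[1]<235: pts.append(w)
    pts=np.array(pts,float)
    if len(pts)>10:
        A=np.c_[2*pts,np.ones(len(pts))]; x=np.linalg.lstsq(A,(pts**2).sum(1),rcond=None)[0]
        print(len(pts),x[:2],np.sqrt(x[2]+x[0]**2+x[1]**2))
# top view rim
im=cv2.imread('pics/top0.png'); b,g,r=[im[:,:,i].astype(int) for i in range(3)]
m=((r-b>6)&(r>150)).astype(np.uint8)[140:240,315:410]
n,l,s,c=cv2.connectedComponentsWithStats(m); i=1+np.argmax(s[1:,4]); print(s[i])
cs=cv2.findContours((l==i).astype(np.uint8),cv2.RETR_EXTERNAL,cv2.CHAIN_APPROX_NONE)[0]
pts=np.array([on('top',p+[315,140],105)[:2] for p in cs[0][:,0]])
pts=pts[abs(np.hypot(*(pts-[559,-241]).T)-80)<6]
A=np.c_[2*pts,np.ones(len(pts))]; x=np.linalg.lstsq(A,(pts**2).sum(1),rcond=None)[0]; print(len(pts),x[:2],np.sqrt(x[2]+x[0]**2+x[1]**2))
```

```text
[(array([ 178,  143,  200,  112, 6376], dtype=int32), array([274.41436637, 187.12719573]))]
276 [ 557.57164455 -242.55862549] 76.05636112375682
[(array([ 189,  128,  177,  134, 5921], dtype=int32), array([272.96402635, 176.35956764]))]
268 [ 557.36035696 -242.09180845] 76.08130699533918
[66 65  1  1  1]
1 [ 254.11479864 -148.08221024] 294.1137906972079
```

{"op": "play_rows", "data": {
  "commands": [
    {"offset": [-0.0025, -0.0018, 0.02], "twist": 0},
    {"offset": [0, 0, 0.02], "twist": 0},
    {"offset": [0, 0, 0.008], "twist": 0},
    {"offset": [0, 0, 0], "twist": 0}
  ]
}}

```text
time: 8.6
tool_pos: [558.2, -241.8, 325.3]
tcp_rot: [3.141, -0.003, 2.897]
contact_force: [-0.6, 0.3, -2.7]
grip_width: 25.0
```

{"op": "play_rows", "data": {
  "commands": [
    {"offset": [0, 0, 0.003], "twist": 0},
    {"offset": [0, 0, 0.003], "twist": 0},
    {"offset": [0, 0, 0.003], "twist": 0},
    {"offset": [0, 0, 0], "twist": 0}
  ]
}}

```text
time: 9.0
tool_pos: [558.5, -241.9, 317.5]
tcp_rot: [3.141, -0.0, 2.897]
contact_force: [-0.5, -0.3, -2.6]
grip_width: 25.2
```

Run:
```python
from h import *
delta(558.3,-241.8,308,np.radians(166))
```

```text
offset mm [0.2 0.1 9.5] twist -0.026500352761615886 t 9.0 pos [ 558.5 -241.9  317.5] rot [ 3.1414e+00 -2.0000e-04  2.8968e+00] F [-0.5 -0.3 -2.6] M [-0.03  0.02  0.02] w 25.2 q [-0.53  0.57  1.4   0.    1.17 -1.86]
```

{"op": "play_rows", "data": {
  "commands": [
    {"offset": [0, 0, 0.002], "twist": 0},
    {"offset": [0, 0, 0.002], "twist": 0},
    {"offset": [0, 0, 0.002], "twist": 0},
    {"offset": [0, 0, 0], "twist": 0}
  ]
}}

```text
time: 9.4
tool_pos: [558.4, -242.0, 311.2]
tcp_rot: [3.141, -0.001, 2.897]
contact_force: [0.5, 0.6, -2.6]
grip_width: 25.0
```

{"op": "play_rows", "data": {
  "commands": [
    {"offset": [0, 0, 0.002], "twist": 0},
    {"offset": [0, 0, 0.001], "twist": 0},
    {"offset": [0, 0, 0.001], "twist": 0},
    {"offset": [0, 0, 0], "twist": 0}
  ]
}}

```text
time: 9.8
tool_pos: [558.5, -241.9, 307.4]
tcp_rot: [3.141, -0.0, 2.897]
contact_force: [-0.5, -0.4, -2.9]
grip_width: 25.3
```

Run:
```python
from h import *
delta(558.3,-241.8,308,np.radians(166))
```

```text
offset mm [ 0.2  0.1 -0.6] twist -0.029676335265435227 t 9.8 pos [ 558.5 -241.9  307.4] rot [ 3.1414e+00 -3.0000e-04  2.8967e+00] F [-0.5 -0.4 -2.9] M [ 0.03 -0.01 -0.05] w 25.3 q [-0.53  0.58  1.42  0.    1.15 -1.86]
```

{"op": "play_rows", "data": {
  "commands": [
    {"offset": [0, 0, 0.001], "twist": 0},
    {"offset": [0, 0, 0.001], "twist": 0},
    {"offset": [0, 0, 0], "twist": 0}
  ]
}}

```text
time: 10.1
tool_pos: [558.5, -241.9, 305.4]
tcp_rot: [3.141, -0.0, 2.897]
contact_force: [0.8, 0.2, -2.9]
grip_width: 25.3
```

{"op": "play_rows", "data": {
  "commands": [
    {"offset": [0, 0, 0.001], "twist": 0},
    {"offset": [0, 0, 0.001], "twist": 0},
    {"offset": [0, 0, 0], "twist": 0}
  ]
}}

```text
time: 10.4
tool_pos: [558.5, -242.0, 303.4]
tcp_rot: [3.141, -0.0, 2.897]
contact_force: [-0.1, -1.1, -4.1]
grip_width: 25.2
```

{"op": "play_rows", "data": {
  "commands": [
    {"offset": [0, 0, 0.001], "twist": 0},
    {"offset": [0, 0, 0.001], "twist": 0},
    {"offset": [0, 0, 0.001], "twist": 0},
    {"offset": [0, 0, 0], "twist": 0}
  ]
}}

```text
time: 10.8
tool_pos: [558.5, -242.0, 300.3]
tcp_rot: [3.141, -0.0, 2.897]
contact_force: [-0.2, 0.5, -3.9]
grip_width: 25.1
```

{"op": "play_rows", "data": {
  "commands": [
    {"offset": [0, 0, 0.001], "twist": 0},
    {"offset": [0, 0, 0.001], "twist": 0},
    {"offset": [0, 0, 0.001], "twist": 0},
    {"offset": [0, 0, 0], "twist": 0}
  ]
}}

```text
time: 11.2
tool_pos: [558.5, -241.9, 297.3]
tcp_rot: [3.141, -0.0, 2.897]
contact_force: [-0.1, 0.1, -3.2]
grip_width: 25.3
```

Run:
```python
from h import *
delta(558.3,-241.8,293.7,np.radians(166))
```

```text
offset mm [0.2 0.1 3.6] twist -0.0306157595573211 t 11.2 pos [ 558.5 -241.9  297.3] rot [ 3.1414e+00 -4.0000e-04  2.8967e+00] F [-0.1  0.1 -3.2] M [ 0.01 -0.02 -0.01] w 25.3 q [-0.53  0.59  1.43  0.    1.12 -1.86]
```

{"op": "play_rows", "data": {
  "commands": [
    {"offset": [0, 0, 0.001], "twist": 0},
    {"offset": [0, 0, 0.001], "twist": 0},
    {"offset": [0, 0, 0.001], "twist": 0},
    {"offset": [0, 0, 0], "twist": 0}
  ]
}}

```text
time: 11.6
tool_pos: [558.5, -241.9, 294.3]
tcp_rot: [3.141, -0.0, 2.897]
contact_force: [0.1, -0.4, -2.8]
grip_width: 25.0
```

{"op": "play_rows", "data": {
  "commands": [
    {"offset": [0, 0, 0.0007], "twist": 0},
    {"offset": [0, 0, 0], "twist": 0}
  ]
}}

```text
time: 11.8
tool_pos: [558.5, -242.0, 293.8]
tcp_rot: [3.142, 0.0, 2.897]
contact_force: [-0.2, 0.4, -3.3]
grip_width: 24.9
```

{"op": "play_rows", "data": {
  "commands": [
    {"offset": [0, 0, 0.0005], "twist": 0},
    {"offset": [0, 0, 0], "twist": 0}
  ]
}}

```text
time: 12.0
tool_pos: [558.5, -242.0, 293.7]
tcp_rot: [-3.141, 0.0, 2.897]
contact_force: [-0.5, 0.4, -0.4]
grip_width: 25.1
```

{"op": "play_rows", "data": {
  "commands": [
    {"offset": [0, 0, 0.0005], "twist": 0},
    {"offset": [0, 0, 0], "twist": 0},
    {"offset": [0, 0, 0], "twist": 0}
  ]
}}

```text
time: 12.3
tool_pos: [558.5, -242.0, 293.6]
tcp_rot: [-3.141, 0.001, 2.897]
contact_force: [-3.2, 0.6, 5.4]
grip_width: 25.4
```

{"op": "play_rows", "data": {
  "commands": [
    {"offset": [0, 0, 0.0005], "twist": 0},
    {"offset": [0, 0, 0], "twist": 0},
    {"offset": [0, 0, 0], "twist": 0}
  ]
}}

```text
time: 12.6
tool_pos: [558.5, -242.0, 293.5]
tcp_rot: [-3.141, 0.001, 2.897]
contact_force: [-3.8, 1.3, 7.4]
grip_width: 25.4
```

{"op": "play_rows", "data": {
  "commands": [
    {"offset": [0, 0, 0.0005], "twist": 0},
    {"offset": [0, 0, 0], "twist": 0},
    {"offset": [0, 0, 0], "twist": 0},
    {"offset": [0, 0, 0], "twist": 0}
  ]
}}

```text
time: 13.0
tool_pos: [558.5, -242.0, 293.5]
tcp_rot: [-3.141, 0.002, 2.897]
contact_force: [-4.0, 1.9, 10.3]
grip_width: 25.3
```

Run:
```python
from h import *
delta(558.3,-241.8,293.7,np.radians(166))
for n in('side','wrist'):
    cv2.imwrite(f'pics/{n}7.png',viewer.capture(n)[:,:,::-1])
delta(558.3,-241.8,293.7,np.radians(166))
```

```text
offset mm [ 0.2  0.1 -0.2] twist -0.028464381934782068 t 13.0 pos [ 558.5 -242.   293.5] rot [-3.1411e+00  1.5000e-03  2.8967e+00] F [-4.   1.9 10.3] M [0.39 0.73 0.05] w 25.3 q [-0.53  0.59  1.43 -0.    1.11 -1.86]
offset mm [ 0.2  0.1 -0.2] twist -0.029410822107820422 t 13.1 pos [ 558.5 -242.   293.5] rot [-3.1411e+00  1.5000e-03  2.8967e+00] F [-3.8  1.  10.8] M [0.38 0.75 0.02] w 25.2 q [-0.53  0.59  1.43 -0.    1.11 -1.86]
```

View pics/side7.png

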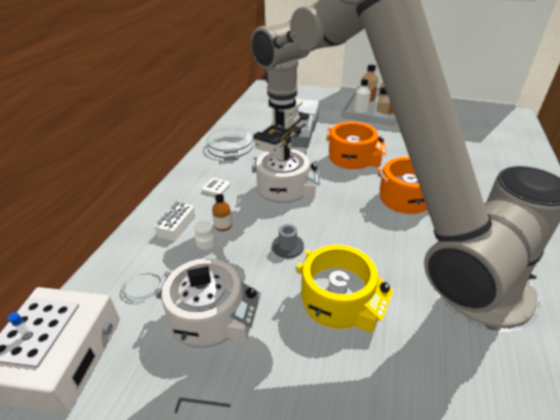

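View pics/wrist7.png

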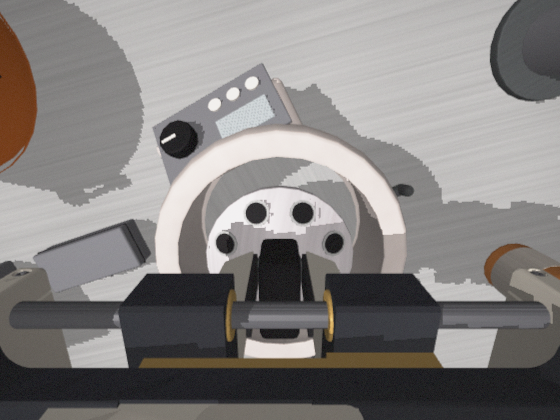

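Run:
```python
from h import *
from plant import ticket
delta(558.3,-241.8,293.7,np.radians(166))
print(ticket.close_job())
```

```text
offset mm [ 0.2  0.1 -0.2] twist -0.029410822107820422 t 13.1 pos [ 558.5 -242.   293.5] rot [-3.1411e+00  1.5000e-03  2.8967e+00] F [-3.8  1.  10.8] M [0.38 0.75 0.02] w 25.2 q [-0.53  0.59  1.43 -0.    1.11 -1.86]
the job is handed in; nothing more can be done
None
```

The spare rotor is seated in the bare white centrifuge. The gripper is still holding the bar and pressing down, and I handed the job in at 13.1 s. The tool reports no verdict.

I gripped the rotor by its bar, lifted it high, and used the side camera to see which way the key pointed. The wrist camera showed the keyway at about 165°, so I turned the key to 166°. It slipped in with no search needed, since nothing resisted at the height where it would have landed on the hub's face.

Last checks:
- **Height:** the rotor stopped with the TCP at 293.5 mm. Fully home was predicted at 293.7 mm from the height at which I gripped it.
- **Push:** the wrist reads +10.8 N. Adding about 3 N of rotor weight gives roughly 13 to 14 N on the hub, and it held steady.
- **Tilt:** the gripper is tilted only about 0.002 rad.
- **Bench:** in the last side and wrist pictures, nothing else on the bench looked moved. I did not measure this.

Two readings disagreed slightly:
- **Socket centre:** the camera estimates differed by about 2 mm, so I used a middle value. A sideways force of about 4 N suggests the shaft leans lightly on the bore wall.
- **Gripper opening:** it reads 25 mm on the 20 mm bar. The rotor did not shift in the gripper in the wrist pictures.

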